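# Clamp the sample tin, close it with its nested lids and lift off the outer lid

### The arm

A 7-joint arm with a two-finger parallel gripper is mounted at the origin on the work surface. World frame = base frame: x ahead of the robot, y to its left, z up, the work surface at z = 0. Lengths are in mm, angles in degrees, forces in N, time in s.
With the tool pointing down it reaches from about 425 to 1025 mm from the base axis. Payload 9.4 kg.
Tool frame: the origin (TCP) lies at the very end of the fingers, on their centre line; the grasp point (between the pads) lies r.grasp_offset behind it (r.grasp_offset is the distance from the TCP to the grasp point, in mm); z points along the fingers, y is the direction in which the jaws open and shut (so a half turn about z gives the same grasp; the last joint's range is limited). The gripper opens to 85 mm and grips with 20 to 120 N. Pads are 22 mm wide; open, the fingers measure 114 mm over their backs; the gripper's body (76 mm by 85 mm) begins 54 mm behind the grasp point. The pads swing forward as they close: fully open they stand 13 mm farther back than shut.
Start: joints at [-76.874, 34.337, -0.143, 91.639, 0.103, 54.024, -4.572], TCP at [218.271, 691.362, 203.475] pointing down, gripper open.
Joint ranges: [-147.43, 147.43], [-19.82, 112.94], [-74.19, 73.91], [6.32, 146.72], [-59.91, 239.91], [6.04, 106.73], [-150.56, 150.56]. Speed limits (degrees/s): [127.2, 127.2, 172.46, 172.46, 180, 180, 180].

### API

Orientations are given as [roll, pitch, yaw] about the fixed x, y, z axes, in that order (R = Rz(yaw) Ry(pitch) Rx(roll)).
In Python, from station import r, viewer, job, current_time, current_joint_pos, current_dq, current_joint_torque, current_tool_pos, current_ee_rot, current_wrist_force, current_wrist_torque, current_width gives the robot as it stands. Calls block until the motion is done:
- r.move_ptp(position, orientation): joint-space move of the TCP to a pose.
- r.servo_line(position, rotation=None, v=150): straight line of the TCP; rotation=None keeps the orientation; v is the mean speed in mm/s.
- r.goto_joints(angles): joint-space move.
- r.release() and r.clamp(squeeze=None): open the fingers fully, or close them until they stop; squeeze is the grip in N (None keeps the last).
- r.wait(seconds).
- r.solve_ik(position, orientation): joint angles nearest the present ones, or None.
- viewer.get_image(name): name is "scene" or "top" or "wrist"; returns the picture (420x560x3 uint8, red, green, blue); there is no depth.
- viewer.calibration(name): a dict with "fx", "fy", "cx", "cy" (pixels), "R" (3x3) and "t" (3): a world point X has camera coordinates R X + t; the wrist camera has in their place "T_tool_cam" (4x4, takes a point from camera to tool coordinates, whose origin is the TCP and whose axes are the flange's). Camera axes: x right, y down, z forward; pixel columns grow to the right and rows downward; lengths in mm; the calibration is good to about 2 mm. A picture is of the moment at which its call begins: read the wrist's pose just before it. calibration takes no time and is no camera call.
A pose or a line that the arm cannot do raises r.MotionError and nothing moves.
- job.sign_off(): hands the job in, once; it reports no verdict.
Trained networks look in the newest picture that a camera, given by its name, has taken for a name from the list of things; names that differ only in an ending like _2 or _b are one class to them, and where a whole thing is asked for, a point or a joint stands for the part that bears it (a point fixed in the world has none). Each returns a list of dicts, best first, with "score" (0 to 1); they miss things now and then, are a little off and sometimes report something else, mostly with a low value. They report only what shows in the picture. A call takes as long as a camera call. They do not tell look-alikes from the thing itself.
- viewer.boxes_of(camera, target): "xy" ([column, row] in pixels, amid what is visible of it).
- viewer.outline_of(camera, target): "region" (420x560 bool, what is visible of it) and "xy" ([column, row] in pixels, amid what is visible of it).
Readings, each from a call of its own:
- current_time(): time.
- current_joint_pos(): joint angles.
- current_dq(): joint speeds.
- current_joint_torque(): joint torques, N m.
- current_tool_pos(): TCP position.
- current_ee_rot(): TCP orientation.
- current_wrist_force(): force on the tool from outside, world axes, zero at the start.
- current_wrist_torque(): the same for the moment, N m.
- current_width(): opening from 0.0 (shut) to 1.0 (fully open).
Only numpy, scipy, OpenCV 4.12 (cv2) and the standard library are available. Lean on these libraries where they do the work, as an engineer would, in place of code of your own. Each camera call takes 0.05 s, during which the arm holds its last target.

### The job

Crank the vise clockwise until its jaw holds the sample tin tight against the V-block. Then pick the nested pair of lids off the balance together, by the blue inner lid, lower them onto the tin until the inner lid is fully home, and only then let go. Finally lift the white outer lid alone by its orange knob, leaving the inner lid seated and the other things on the bench where they are, and finish still holding the outer lid in the gripper, level and about 10 cm above the inner lid.

Things in the scene. Friction and masses are not known exactly. Their poses are not given: they have to be found in the camera images.
- vise: Blue base plate (100 x 235 x 12 mm) of a small bench vise, fixed to the bench, somewhere on the left or right and turned. Origin on the bench, within 4 mm of under the axis of the tin once clamped. Its +y axis runs along the plate to the white gear head (82 mm square, top 46 mm above the bench) with the crank; the V-block is on the -y side. The tin stands on the plate, 12 mm above the bench.
- vee: Fixed steel V-block of the vise, 52 mm high over the bench, its V open to the vise's +y. Same origin and axes as the vise.
- jaw: Sliding steel jaw, 62 mm wide, top 51 mm above the bench, driven by the crank along the vise's -y towards the V-block, 8 mm per rad of crank. Its origin lies at the vise's origin when the crank is at 0 and moves with the jaw; its clamping face is 55 mm to +y of its origin, so the face holds the clamped tin (radius 29 mm) when the origin is 23 to 26 mm to -y of the vise's.
- crank (a joint): Angle of the crank in rad, growing clockwise seen from above, which closes the jaw. Starts between 0.2 and 1.6; the jaw has the tin tight against the V-block at 2.85 to 3.3 (3.25 if it lies centred in the V), where the crank goes stiff. Turning it takes about 3 N at the knob; pressing on to 6 to 20 N at the knob clamps the tin, and friction keeps it clamped when the crank is let go.
- crank_axis (a point): Point on the upright axis of the crank, at the gripping height of its knob (79 mm above the bench).
- crank_grip (a point): Gripping point of the crank's red upright knob (16 mm diameter, 36 mm tall, spinning freely on its pin), 45 mm from the crank's axis. The knob reaches 14 mm above and 22 mm below this point, where the flat crank arm begins.
- tin: Loose round aluminium sample tin, 58 mm diameter, 70 mm high, open on top (52 mm bore, 25 mm deep). Origin at the centre of its underside. It stands between jaw and V-block, a few mm from its clamped place.
- tin_mouth (a point): Centre of the tin's open rim, 70 mm above its underside.
- inner_lid: Inner lid: blue plastic disc 58 mm diameter and 16 mm thick; origin at its centre, half-way up. Below it a plug 46 mm in diameter reaches 16 mm down (tapered to 38 mm at the foot) and goes into the tin; above it a 40 mm boss, 7 mm high, hidden in the outer lid. At the start it stands on its plug on the balance's pan, its origin 24 mm above the pan. Fully home on the tin its origin is 8 mm above the rim. z up.
- outer_lid: Outer lid: white cap 50 mm diameter, 10.5 mm high, loosely fitted over the inner lid's boss and resting on the blue disc, with an orange round knob on top, 18 mm diameter, 16 mm high. Origin at the centre of the knob, half-way up: 8 mm above the cap's top face, and 26.5 mm above the inner lid's origin when nested. It only lies on the inner lid: lifting it does not bring the inner lid along. z up.
- balance: Fixed laboratory balance, 200 x 170 mm, with a steel pan 120 x 140 mm, pan top 60 mm above the bench. Origin on the bench under its centre; display on its -x side.
- bottle_mid (a point): Amber bottle, 56 mm diameter, 115 mm high, centre half-way up. Bystander.
- beaker_mid (a point): Glass beaker, 60 mm diameter, 75 mm high, centre half-way up. Bystander.
- boat_mid (a point): White square weighing boat, 75 x 75 x 18 mm, centre half-way up. Bystander.
Not all that is in view belongs to the job. Of the things shaped like the inner_lid, the blue one is meant. What is shaped like the outer_lid but red is not meant.

How it is judged (in metres and radians):
On the way, in this order (a step that is already met when the one before it is completed fails the run):
1. the vise jaw holds the tin against the V-block (contact force between each of jaw, vee and tin above 2 N and angle between tin's own z axis and vertical below 0.06 rad), for 0.2 s.
2. the nested lids sit on the clamped tin, inner lid fully home, and the gripper has let go of the inner lid (all of step 1 and z of inner_lid in the frame of tin between 0.075 and 0.081 m and horizontal distance between inner_lid and tin_mouth below 0.005 m and angle between inner_lid's own z axis and vertical below 0.08 rad and z of outer_lid in the frame of inner_lid between 0.023 and 0.03 m and horizontal distance between outer_lid and inner_lid below 0.006 m and contact force between the fingers and inner_lid below 0.1 N), for 0.2 s.
At the end, for the whole second after the job is handed in: Tin clamped (over 2 N from jaw and V-block); inner lid home (3 mm in height, 5 mm off-centre, 0.08 rad) and untouched; outer lid held by the fingers alone, still, level to 0.25 rad, its knob centre 85 to 220 mm above the inner lid's centre; bystanders within 30 mm of their start (all of step 1 and z of inner_lid in the frame of tin between 0.075 and 0.081 m and horizontal distance between inner_lid and tin_mouth below 0.005 m and angle between inner_lid's own z axis and vertical below 0.08 rad and z of outer_lid in the frame of inner_lid between 0.085 and 0.22 m and angle between outer_lid's own z axis and vertical below 0.25 rad and contact force between the fingers and outer_lid above 1 N and contact force between each of outer_lid, the fingers and inner_lid below 0.05 N and contact force between outer_lid and tin below 0.05 N and contact force between outer_lid and vise below 0.05 N and contact force between outer_lid and balance below 0.05 N and linear speed of outer_lid below 0.03 m/s and distance of each of bottle_mid, beaker_mid, boat_mid from where it was at the start of the episode below 0.03 m); the arm keeps its last pose, push and grip.
It fails at once if the outer lid is taken off while the inner lid is not home on the tin (distance between outer_lid and inner_lid above 0.045 m and (not (z of inner_lid in the frame of tin above 0.072 m) or not (z of inner_lid in the frame of tin below 0.084 m) or not (horizontal distance between inner_lid and tin_mouth below 0.008 m))).
It fails at once if the lids are dropped onto the tin instead of lowered home (horizontal distance between inner_lid and tin_mouth below 0.025 m and z of inner_lid in the frame of tin above 0.087 m and contact force between the fingers and inner_lid below 0.02 N).
It fails at once if the amber bottle is pushed away or tipped over (distance of bottle_mid from where it was at the start of the episode above 0.03 m or angle between bottle_mid's own z axis and vertical above 0.5 rad).
It fails at once if the beaker is pushed away or tipped over (distance of beaker_mid from where it was at the start of the episode above 0.03 m or angle between beaker_mid's own z axis and vertical above 0.5 rad).
It fails at once if the weighing boat is pushed away or tipped over (distance of boat_mid from where it was at the start of the episode above 0.03 m or angle between boat_mid's own z axis and vertical above 0.5 rad).
It also fails if it takes over 58 s, if anything falls off the work surface, if the arm or the gripper's body presses on something with over 40 N, if the wrist force passes 120 N, or if a joint passes its speed limit or range.

## Working session

There is one attempt and no reset: what is moved stays moved. The work goes in short steps, each a Python script; the robot and the scene stay as the last script left them, time stands still between calls to the robot, and variables do not carry over. Pictures are saved under pics/ and viewed, and the job is handed in when it is done.

```bash
ls; mkdir -p pics
python3 - <<'E'
from station import *
import cv2
for n in("scene","top","wrist"):
    im=viewer.get_image(n); cv2.imwrite(f"pics/a_{n}.png",im[:,:,::-1])
    c=viewer.calibration(n); print(n,{k:(v if not hasattr(v,'shape') else v.round(3).tolist()) for k,v in c.items()})
print(current_time(),current_tool_pos(),current_ee_rot(),r.grasp_offset,current_width())
E
```

```text
pics
scene {'fx': 489.9063623553231, 'fy': 489.9063623553231, 'cx': 279.7922094260855, 'cy': 212.02042607638842, 'R': [[-0.658, 0.753, 0.005], [0.519, 0.458, -0.721], [-0.546, -0.472, -0.692]], 't': [376.345, -252.927, 1319.988]}
top {'fx': 407.0222398687565, 'fy': 407.0222398687565, 'cx': 286.6104911681749, 'cy': 204.9760354829822, 'R': [[0.018, -0.999, -0.04], [-0.996, -0.014, -0.086], [0.086, 0.042, -0.995]], 't': [32.514, 587.124, 890.546]}
wrist {'fx': 376.2397023574698, 'fy': 376.2397023574698, 'cx': 275.2097150687225, 'cy': 209.8253454690622, 'T_tool_cam': [[0.001, -0.963, -0.271, 68.692], [1.0, 0.0, 0.001, 0.788], [-0.001, -0.271, 0.963, -171.205], [0.0, 0.0, 0.0, 1.0]]}
0.15 [218.17689922 690.99670229 202.80173251] [-1.79931111e+02  7.32164139e-03  1.62482560e+02] 18.700000000000003 0.9999108344574232
```

View pics/a_scene.png

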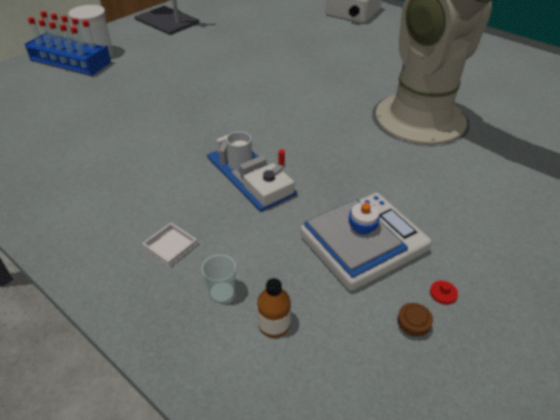

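View pics/a_top.png

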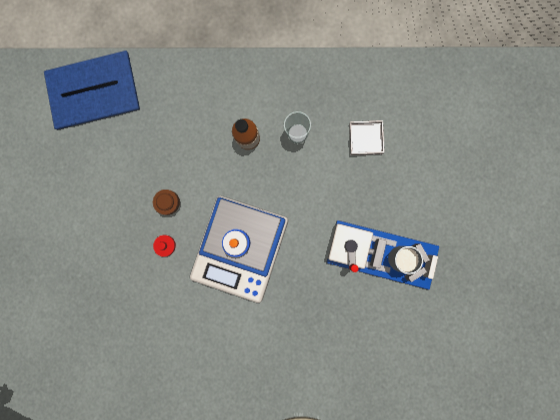

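View pics/a_wrist.png

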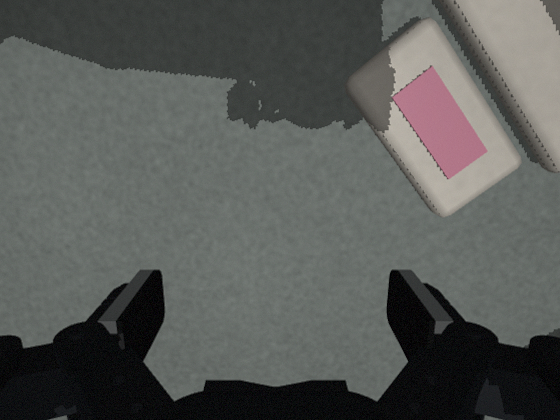

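The vise is on the right (top view around 385,255) with its gear head to the left and knob at (354,268). The balance with the lids is at (235,243). The brown and red look-alikes are at (165,203) and (165,246). Next I'll triangulate.

```bash
cat > h.py <<'E'
from station import *
import numpy as np, cv2
from scipy.spatial.transform import Rotation as Rot
def campose(n,tool=None):
    c=viewer.calibration(n)
    if n=="wrist":
        p,e=tool; Rt=Rot.from_euler('xyz',e,degrees=True).as_matrix()
        T=c["T_tool_cam"]; R=Rt@T[:3,:3]; o=Rt@T[:3,3]+p
    else:
        R=c["R"].T; o=-R@c["t"]
    return c,R,o
def ray(n,uv,tool=None):
    c,R,o=campose(n,tool)
    d=R@np.array([(uv[0]-c["cx"])/c["fx"],(uv[1]-c["cy"])/c["fy"],1.]); return o,d/np.linalg.norm(d)
def atz(n,uv,z,tool=None):
    o,d=ray(n,uv,tool); return o+d*(z-o[2])/d[2]
def proj(n,X,tool=None):
    c,R,o=campose(n,tool); p=R.T@(np.asarray(X)-o); return np.array([c["fx"]*p[0]/p[2]+c["cx"],c["fy"]*p[1]/p[2]+c["cy"]])
def tri(rays):
    A=np.zeros((3,3));b=np.zeros(3)
    for o,d in rays:
        P=np.eye(3)-np.outer(d,d);A+=P;b+=P@o
    X=np.linalg.solve(A,b); return X,[np.linalg.norm((np.eye(3)-np.outer(d,d))@(X-o)) for o,d in rays]
def snap(n,f):
    t=(np.array(current_tool_pos()),np.array(current_ee_rot()))
    im=viewer.get_image(n); cv2.imwrite(f"pics/{f}.png",im[:,:,::-1]); return im,t
def st(): print("t %.2f"%current_time(),np.round(current_tool_pos(),1),np.round(current_ee_rot(),1),"F",np.round(current_wrist_force(),1),"w %.3f"%current_width())
E
python3 - <<'E'
from h import *
for n in("top","scene"):
    viewer.get_image(n)
    for t in("crank_grip","tin_mouth","tin","jaw","vee","vise","inner_lid","outer_lid","balance","bottle_mid","beaker_mid","boat_mid"):
        try:
            for d in viewer.boxes_of(n,t)[:3]: print(n,t,np.round(d["xy"],1),round(d["score"],2))
        except Exception as e: print(n,t,e)
print("knob",atz("top",(354.5,268),79+7)); print("tin",atz("top",(407,260),82))
print("orange",atz("top",(234,243),60+24+26.5+8))
print(current_time())
E
```

```text
top tin_mouth [404.4 260.4] 0.91
top jaw [378.6 250.6] 0.88
top vee [426.1 264.8] 0.92
top vise [373.6 252.1] 0.66
top inner_lid [167.1 201. ] 0.91
top inner_lid [249.6 239. ] 0.6
top outer_lid [233.1 241.4] 0.85
top outer_lid [164.3 245. ] 0.59
top balance [242.7 255.7] 0.74
top bottle_mid [404.1 257.5] 0.7
top bottle_mid [244.7 132.1] 0.55
top beaker_mid [296.5 127.3] 0.94
top boat_mid [367.4 138.2] 0.63
scene crank_grip [274.2 167.8] 0.78
scene tin_mouth [239.5 146.1] 0.86
scene tin [235.7 148. ] 0.67
scene jaw [250.5 163.3] 0.59
scene vee [221.6 151. ] 0.53
scene vise [260.2 178. ] 0.92
scene inner_lid [413.2 321.2] 0.92
scene inner_lid [365. 227.] 0.5
scene outer_lid [441.9 290.4] 0.78
scene outer_lid [363.3 212.8] 0.75
scene outer_lid [258.9 180.6] 0.15
scene balance [362.2 242.2] 0.59
scene balance [217.9 276.7] 0.41
scene bottle_mid [276.2 312.4] 0.55
scene beaker_mid [218.4 278.7] 0.59
scene boat_mid [168.2 245.3] 0.92
knob [ 452.92832489 -102.95572796   86.        ]
tin [ 471.26234169 -211.15753289   82.        ]
orange [500.00716427 143.01562751 118.5       ]
1.45
```

Run:
```python
from h import *
print(atz("top",(351,246),58))
r.move_ptp([460,-150,230],[180,0,70]); st(); print(np.round(current_joint_pos(),1))
im,t=snap("wrist","b1")
np.save("t_b1.npy",np.array(t))
for n in("crank_grip","tin_mouth","jaw","vee","vise"):
    for d in viewer.boxes_of("wrist",n)[:2]: print(n,np.round(d["xy"],1),round(d["score"],2))
```

```text
[497.6229077 -98.8432294  58.       ]
t 4.52 [ 460.4 -149.4  229.9] [-180.     0.    70.1] F [-0.3 -0.4 -0.4] w 0.998
[-29.8  23.9  57.8 122.9 -27.8  47.4  25.4]
crank_grip [278.1 122.8] 0.83
tin_mouth [307.7 239.3] 0.96
tin_mouth [529.7  62.4] 0.37
jaw [295.8 152.6] 0.65
jaw [299.3 177.7] 0.57
vee [304.9 281.2] 0.56
vise [296.1 154.1] 0.87
```

View pics/b1.png

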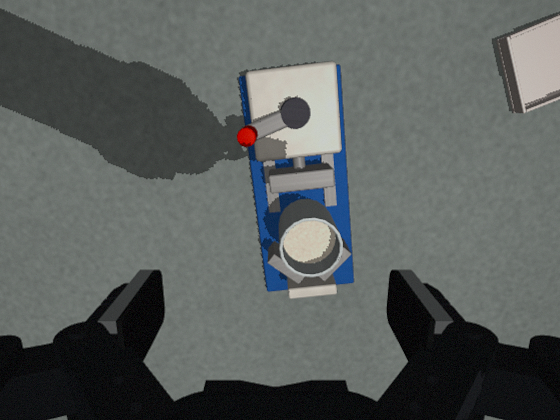

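Run:
```python
from h import *
t=tuple(np.load("t_b1.npy"))
print("cam",campose("wrist",t)[2])
print("knob w",atz("wrist",(247,135),93,t),"top",atz("top",(354.5,268),90))
for z in(58,62,66,70): print("hub w",z,atz("wrist",(294.5,112.5),z,t),"top",atz("top",(351,246),z))
print("tin w",atz("wrist",(312,247),82,t),"top",atz("top",(407,260),82))
# plate edges
for uv in((238,73),(340,63),(268,292),(353,283)): print("plate",atz("wrist",uv,12,t))
im=cv2.imread("pics/b1.png"); cv2.imwrite("pics/b1c.png",cv2.resize(im[50:310,220:370],None,fx=2.3,fy=2.3,interpolation=cv2.INTER_CUBIC))
im=cv2.imread("pics/a_scene.png"); cv2.imwrite("pics/a_sc.png",cv2.resize(im[110:230,190:320],None,fx=4.5,fy=4.5,interpolation=cv2.INTER_CUBIC))
```

```text
cam [484.26405913 -83.9781976  401.10477593]
knob w [454.49924196 -98.931034    93.        ] top [ 453.18628156 -102.45519055   90.        ]
hub w 58 [497.58694204 -96.65140424  58.        ] top [497.6229077 -98.8432294  58.       ]
hub w 62 [497.43162059 -96.50365688  62.        ] top [497.66962938 -98.37729008  62.        ]
hub w 66 [497.27629914 -96.35590951  66.        ] top [497.71635105 -97.91135076  66.        ]
hub w 70 [497.12097769 -96.20816215  70.        ] top [497.76307273 -97.44541145  70.        ]
tin w [ 472.9560683 -212.7250328   82.       ] top [ 471.26234169 -211.15753289   82.        ]
plate [459.78558728 -44.38529718  12.        ]
plate [555.96308646 -69.48253009  12.        ]
plate [ 405.74390144 -276.11559461   12.        ]
plate [ 500.51314707 -298.32480804   12.        ]
```

View pics/b1c.png

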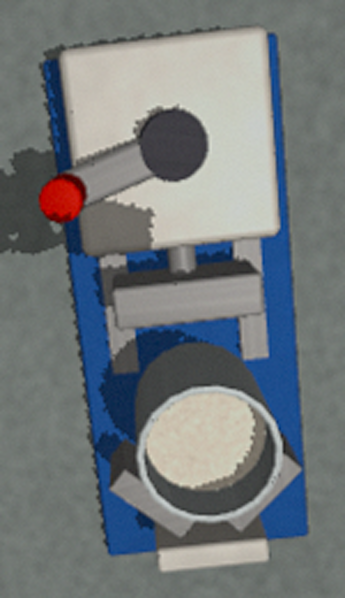

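View pics/a_sc.png

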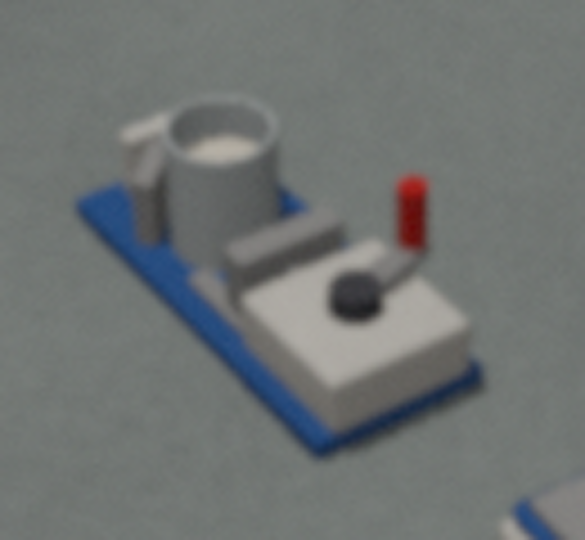

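Run:
```python
from h import *
print(r.solve_ik([454,-100.5,60],[180,0,160]),r.solve_ik([454,-100.5,60],[180,0,0]))
r.move_ptp([470,-100,170],[180,0,160]); r.wait(.2); st(); print(np.round(current_joint_pos(),1))
im,t=snap("wrist","b2")
np.save("t_b2.npy",np.array(t))
for n in("crank_grip","tin_mouth","jaw"):
    for d in viewer.boxes_of("wrist",n)[:2]: print(n,np.round(d["xy"],1),round(d["score"],2))
```

```text
[ -4.6336179   31.99554213  14.46905408 132.77823631 -25.78462992
  17.71885665 102.42102363] [-21.60423517  38.13447587  41.32882023 133.77647717 -58.78432024
  28.47816613 -21.51505957]
t 6.12 [ 470.  -100.1  170.1] [-180.     0.   159.9] F [0.2 0.3 0. ] w 1.001
[-13.4  22.   25.2 126.1 -16.2  34.8  93.5]
crank_grip [281.  208.3] 0.71
tin_mouth [141.4 241.9] 0.97
tin_mouth [215.4 227.8] 0.66
jaw [214.6 226.8] 0.69
```

View pics/b2.png

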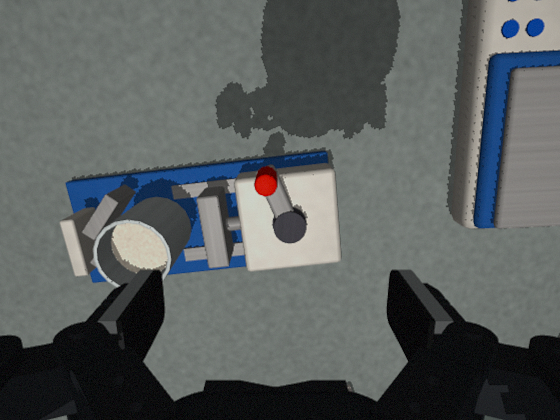

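Knob top is at (265,181), hub at (290,225), tin rim around (133,257).

Run:
```python
from h import *
im=cv2.imread("pics/b2.png"); cv2.imwrite("pics/b2c.png",cv2.resize(im[140:300,60:360],None,fx=2.6,fy=2.6,interpolation=cv2.INTER_CUBIC))
t=tuple(np.load("t_b2.npy"))
print("cam",campose("wrist",t)[2])
print("knob",atz("wrist",(265,181),90,t))
for z in(58,66): print("hub",z,atz("wrist",(290,225.5),z,t))
print("tin",atz("wrist",(133,257),82,t))
for a in np.radians(np.arange(190,-10,-15)):
    p=[497.5+45*np.cos(a),-97.5+45*np.sin(a),60]
    print(np.degrees(a),[None if (q:=r.solve_ik(p,[180,0,y])) is None else np.round(q) for y in(160,)])
```

```text
cam [405.76095534 -75.74714076 341.24955843]
knob [450.8468016  -99.47383816  90.        ]
hub 58 [496.92978529 -96.41619936  58.        ]
hub 66 [494.35484522 -95.83242981  66.        ]
tin [ 472.48652128 -212.29002006   82.        ]
190.0 [array([ -4.,  32.,  15., 133., -26.,  18., 103.])]
175.0 [array([ -6.,  32.,  15., 133., -26.,  18., 102.])]
160.0 [array([ -7.,  32.,  15., 133., -26.,  18., 101.])]
145.0 [array([ -9.,  32.,  15., 133., -26.,  18.,  99.])]
130.0 [array([-10.,  32.,  15., 132., -26.,  19.,  98.])]
115.0 [array([-11.,  33.,  16., 131., -26.,  19.,  97.])]
100.0 [array([-12.,  33.,  16., 129., -26.,  20.,  97.])]
85.0 [array([-12.,  34.,  17., 128., -26.,  21.,  96.])]
70.0 [array([-12.,  34.,  17., 126., -26.,  23.,  96.])]
55.0 [array([-12.,  35.,  18., 125., -25.,  24.,  97.])]
40.0 [array([-11.,  35.,  18., 124., -25.,  24.,  97.])]
25.0 [array([-10.,  36.,  18., 123., -25.,  25.,  98.])]
10.0 [array([ -9.,  36.,  18., 122., -25.,  26.,  99.])]
-5.0 [array([ -8.,  36.,  18., 122., -25.,  26., 100.])]
```

View pics/b2c.png

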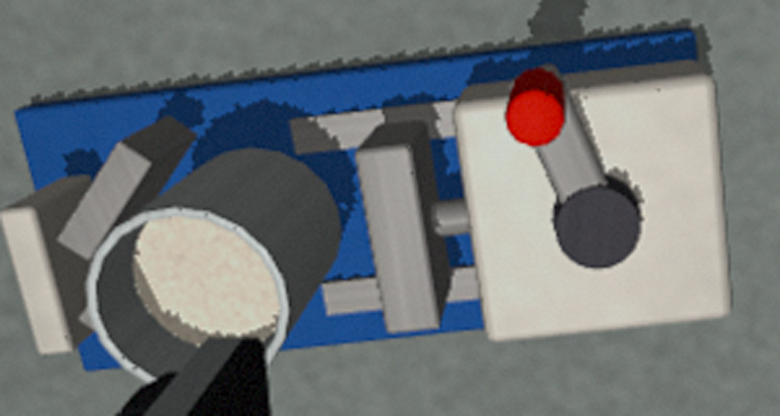

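Run:
```python
from h import *
t=tuple(np.load("t_b2.npy"))
print("knob",atz("wrist",(266.2,185),93,t))
for z in(58,66): print("hub",z,atz("wrist",(290,227.3),z,t))
rs=[ray("wrist",(290,227.3),t),ray("wrist",(294.5,112.5),tuple(np.load("t_b1.npy"))),ray("top",(351,246))]
print(tri(rs))
rs=[ray("wrist",(266.2,185),t),ray("wrist",(247,135),tuple(np.load("t_b1.npy"))),ray("top",(354.5,268))]
print(tri(rs))
```

```text
knob [453.1504659  -99.38801768  93.        ]
hub 58 [498.34446094 -96.91465756  58.        ]
hub 66 [495.72956526 -96.31680973  66.        ]
(array([497.82005535, -97.71599865,  60.16419875]), [np.float64(0.9723086989226343), np.float64(0.3282166336080873), np.float64(0.8858556372809256)])
(array([ 453.9189616 , -100.80383483,   90.01375768]), [np.float64(1.1398428554340485), np.float64(1.0247689517606624), np.float64(1.787104120038975)])
```

Run:
```python
from h import *
r.move_ptp([453.6,-100,100],[180,0,160]); r.servo_line([453.6,-100,60],v=80); st()
r.clamp(60); r.wait(.2); st()
```

```text
t 7.36 [ 454.  -100.1   60.5] [180.   0. 160.] F [ 1.3  0.3 -0.2] w 0.999
t 8.25 [ 453.5 -100.1   60.2] [180.   0. 160.] F [-1.  -1.1  5.3] w 0.136
```

Run:
```python
from h import *
im,_=snap("scene","c1"); cv2.imwrite("pics/c1c.png",cv2.resize(im[80:230,190:340,::-1],None,fx=4,fy=4,interpolation=cv2.INTER_CUBIC))
c=np.array([497.8,-97.3])
a0=183.5
for a in np.arange(a0-8,a0-41,-8):
    ar=np.radians(a); r.servo_line([c[0]+44.8*np.cos(ar),c[1]+44.8*np.sin(ar),60],v=80)
    f=np.array(current_wrist_force()); e=np.array([np.cos(ar),np.sin(ar)]); tg=np.array([e[1],-e[0]])
    print(round(a),"rad %.1f tan %.1f z %.1f"%(f[:2]@e,f[:2]@tg,f[2]))
st()
```

```text
176 rad 0.7 tan -0.4 z 6.0
168 rad -1.2 tan -0.9 z 5.7
160 rad -1.7 tan 0.8 z 6.2
152 rad -2.9 tan 0.5 z 5.2
144 rad -2.4 tan 1.6 z 4.3
t 9.55 [463.2 -70.2  60.2] [1.800e+02 1.000e-01 1.601e+02] F [ 2.9 -0.1  4.3] w 0.133
```

View pics/c1c.png

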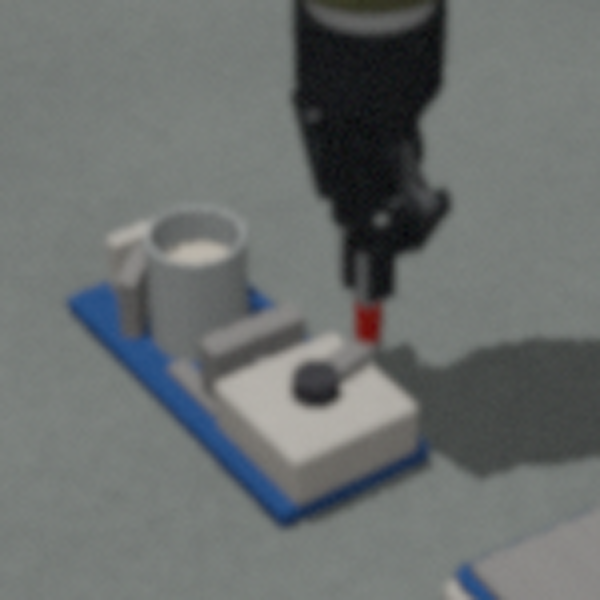

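Run:
```python
from h import *
im,_=snap("scene","c2"); cv2.imwrite("pics/c2c.png",cv2.resize(im[80:230,190:340,::-1],None,fx=4,fy=4,interpolation=cv2.INTER_CUBIC))
```

```text
(no output)
```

View pics/c2c.png

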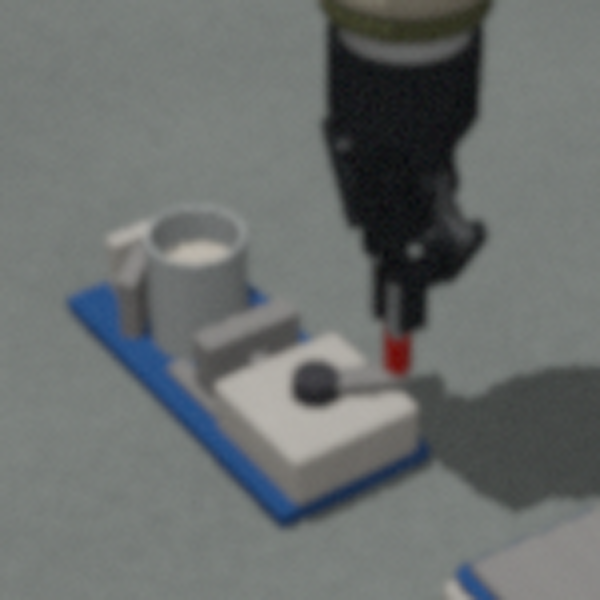

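Run:
```python
from h import *
c=np.array([497.8,-97.3])
t0=current_time()
a=143.5
while a>5:
    s=10 if a>122 else 3
    a-=s; ar=np.radians(a); r.servo_line([c[0]+44.8*np.cos(ar),c[1]+44.8*np.sin(ar),60],v=60)
    f=np.array(current_wrist_force()); e=np.array([np.cos(ar),np.sin(ar)]); tg=np.array([e[1],-e[0]])
    print(round(a),"rad %.1f tan %.1f z %.1f"%(f[:2]@e,f[:2]@tg,f[2]), "%.2f"%current_time())
    if f[:2]@tg<-9: break
    if current_time()-t0>8: break
st()
```

```text
134 rad -4.2 tan 2.0 z 3.9 9.88
124 rad -4.6 tan 0.4 z 4.8 10.17
114 rad -5.6 tan 0.3 z 6.0 10.45
110 rad -6.4 tan -0.5 z 6.6 10.70
108 rad -6.3 tan -0.7 z 7.4 10.95
104 rad -6.4 tan -1.1 z 7.5 11.20
102 rad -5.3 tan -2.1 z 7.0 11.45
98 rad -6.4 tan -1.3 z 8.2 11.70
96 rad -5.9 tan -1.6 z 8.2 11.95
92 rad -6.2 tan -1.3 z 7.8 12.20
90 rad -5.6 tan -1.0 z 8.3 12.45
86 rad -5.2 tan -1.5 z 8.7 12.70
84 rad -5.7 tan -0.7 z 9.0 12.95
80 rad -5.8 tan -1.5 z 9.2 13.20
78 rad -5.4 tan -1.5 z 10.1 13.45
74 rad -4.8 tan -0.7 z 10.4 13.70
72 rad -4.1 tan -1.6 z 9.9 13.95
68 rad -3.4 tan -1.6 z 9.9 14.20
66 rad -3.6 tan -1.3 z 10.3 14.45
62 rad -3.8 tan -1.0 z 9.8 14.70
60 rad -3.7 tan -1.7 z 10.2 14.95
56 rad -3.3 tan -1.8 z 10.9 15.20
54 rad -3.0 tan -1.9 z 10.0 15.45
50 rad -2.3 tan -1.6 z 11.2 15.70
48 rad -2.4 tan -1.5 z 10.5 15.95
44 rad -2.1 tan -2.1 z 10.8 16.20
42 rad -0.3 tan -1.6 z 10.5 16.45
38 rad -1.6 tan -2.7 z 10.7 16.70
36 rad -0.7 tan -1.4 z 10.2 16.95
32 rad -0.3 tan -2.0 z 10.5 17.20
30 rad -0.3 tan -3.0 z 9.5 17.45
26 rad 0.4 tan -2.4 z 9.1 17.70
t 17.70 [537.4 -75.6  60.1] [ 1.799e+02 -1.000e-01  1.601e+02] F [-0.7  2.3  9.1] w 0.135
```

Run:
```python
from h import *
im,_=snap("scene","c3"); a=cv2.resize(im[80:230,190:340,::-1],None,fx=4,fy=4,interpolation=cv2.INTER_CUBIC);cv2.imwrite("pics/c3c.png",a)
```

```text
(no output)
```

View pics/c3c.png

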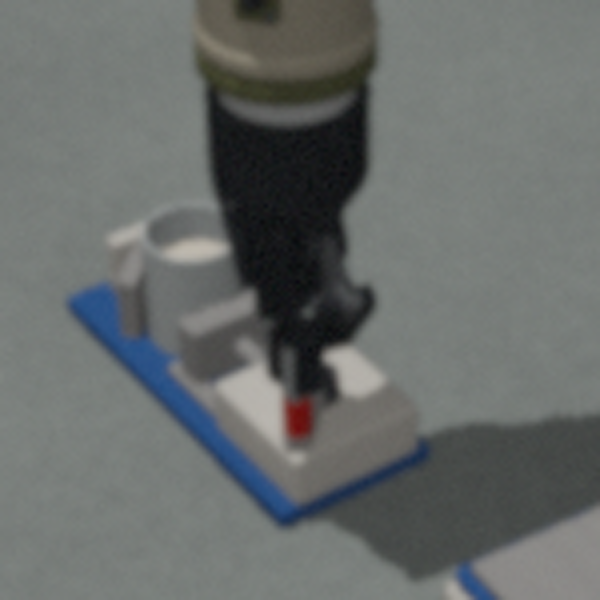

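Run:
```python
from h import *
c=np.array([497.8,-97.3])
t0=current_time()
a=25.5
while a>-20:
    a-=3; ar=np.radians(a); r.servo_line([c[0]+44.8*np.cos(ar),c[1]+44.8*np.sin(ar),60],v=60)
    f=np.array(current_wrist_force()); e=np.array([np.cos(ar),np.sin(ar)]); tg=np.array([e[1],-e[0]])
    print(a,"rad %.1f tan %.1f z %.1f"%(f[:2]@e,f[:2]@tg,f[2]), "%.2f"%current_time())
    if f[:2]@tg<-8: break
    if current_time()-t0>5: break
st()
im,_=snap("scene","c4"); b=cv2.resize(im[80:230,190:340,::-1],None,fx=4,fy=4,interpolation=cv2.INTER_CUBIC);cv2.imwrite("pics/c4c.png",b)
```

```text
22.5 rad 1.2 tan -2.2 z 10.0 18.00
19.5 rad -0.7 tan -1.9 z 9.2 18.25
16.5 rad 0.7 tan -2.0 z 8.5 18.50
13.5 rad 1.5 tan -2.5 z 9.2 18.75
10.5 rad 1.0 tan -3.8 z 8.9 19.00
7.5 rad 2.4 tan -7.2 z 10.1 19.25
4.5 rad 1.0 tan -9.9 z 10.9 19.50
t 19.50 [542.5 -89.3  60.1] [179.8  -0.2 160.2] F [ 0.2  9.9 10.9] w 0.137
```

View pics/c4c.png

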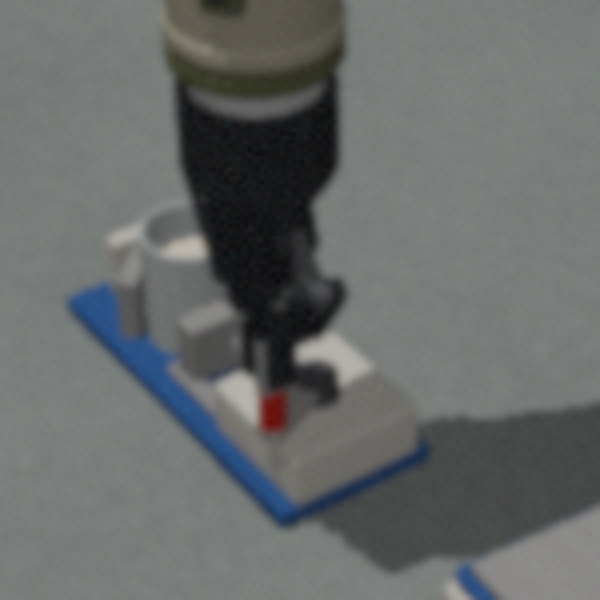

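Run:
```python
from h import *
c=np.array([497.8,-97.3])
for a in (1.5,-1.5,-3):
    ar=np.radians(a); r.servo_line([c[0]+44.8*np.cos(ar),c[1]+44.8*np.sin(ar),60],v=60)
    f=np.array(current_wrist_force()); e=np.array([np.cos(ar),np.sin(ar)]); tg=np.array([e[1],-e[0]])
    print(a,"rad %.1f tan %.1f z %.1f"%(f[:2]@e,f[:2]@tg,f[2]), "%.2f"%current_time())
    if f[:2]@tg<-14: break
r.wait(.4); st()
```

```text
1.5 rad 1.0 tan -14.7 z 12.1 19.80
t 20.20 [542.6 -90.4  60.1] [179.7  -0.2 160.3] F [ 0.3 14.8 11. ] w 0.132
```

Run:
```python
from h import *
r.release(); p=np.array(current_tool_pos()); r.servo_line([542,-92,125],v=200)
st()
q=r.solve_ik([470,110,200],[180,0,105]); print(q)
r.move_ptp([470,110,200],[180,0,105]); r.wait(.15); st(); print(np.round(current_joint_pos(),1))
im,t=snap("wrist","d1"); np.save("t_d1.npy",np.array(t))
for n in("inner_lid","outer_lid"):
    for d in viewer.boxes_of("wrist",n)[:2]: print(n,np.round(d["xy"],1),round(d["score"],2))
im,_=snap("scene","d1s")
```

```text
t 21.38 [542.2 -91.8 125.5] [1.8e+02 1.0e-01 1.6e+02] F [-0.3  0.2 -0.8] w 0.998
[-54.96713713  24.13913078  49.07689513 124.80628491 -27.39001641
  42.1965356   27.50096314]
t 22.62 [470.3 109.  199.7] [-180.     0.   104.9] F [-0.9  1.2  0.2] w 1.002
[-54.8  24.2  49.1 124.8 -27.4  42.2  27.5]
inner_lid [475.6   6.4] 0.97
inner_lid [306.  134.9] 0.81
outer_lid [332.2 159.9] 0.95
```

View pics/d1.png

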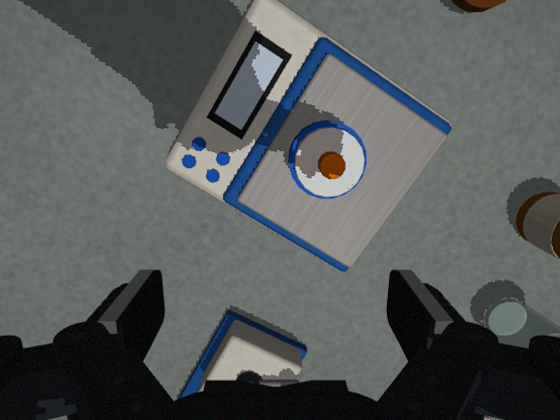

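View pics/d1s.png

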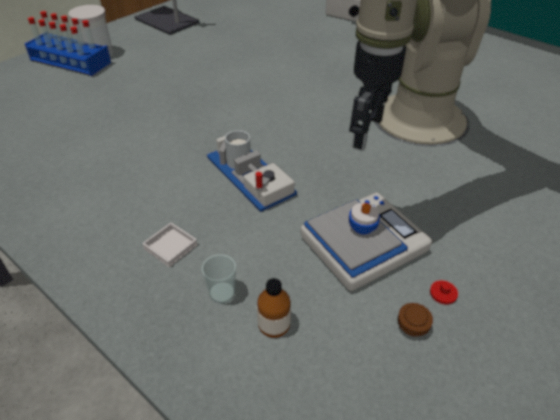

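Run:
```python
from h import *
t=tuple(np.load("t_d1.npy"))
im=cv2.imread("pics/d1.png"); cv2.imwrite("pics/d1c.png",cv2.resize(im[100:220,260:400],None,fx=4.5,fy=4.5,interpolation=cv2.INTER_CUBIC))
print(atz("wrist",(331,165),118.5,t),atz("wrist",(327.5,160),92,t),atz("top",(234,243),118.5),atz("top",(235,243.5),92))
print(tri([ray("wrist",(331,165),t),ray("top",(234,243)),ray("scene",(365.5,207))]))
for z in(92,118.5): print(z,proj("scene",[500,141,z]))
```

```text
[499.46453328 147.56067611 118.5       ] [500.72899582 147.43902192  92.        ] [500.00716427 143.01562751 118.5       ] [498.75341344 145.39131704  92.        ]
(array([500.04132415, 145.3187374 , 113.64569377]), [np.float64(1.7140639319977233), np.float64(1.4600736738827318), np.float64(0.5106438286451159)])
92 [362.12874422 214.64108537]
118.5 [363.8822244  204.27109407]
```

View pics/d1c.png

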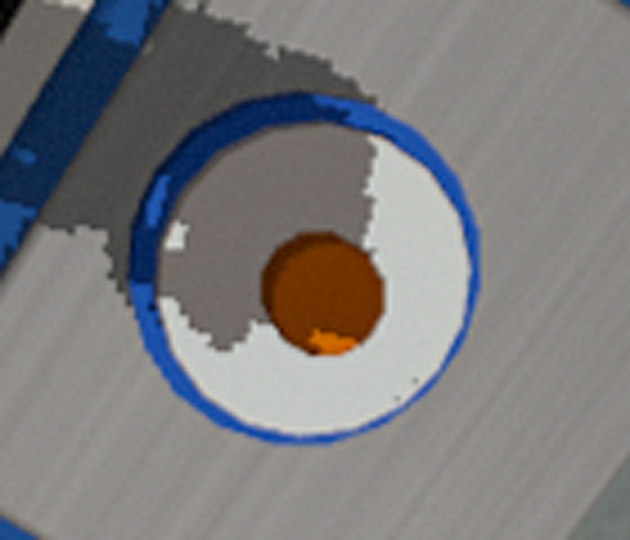

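Run:
```python
from h import *
r.move_ptp([500,146.5,135],[180,0,105]); r.wait(.15); st()
im,t=snap("wrist","d2"); np.save("t_d2.npy",np.array(t))
for z in (92,118.5): print(proj("wrist",[500,146.5,z],t))
```

```text
t 23.39 [500.1 145.7 135.9] [179.9  -0.  104.9] F [-0.2 -0.6 -0.4] w 0.998
[274.33992571 222.76535872]
[274.27513996 237.91358341]
```

View pics/d2.png

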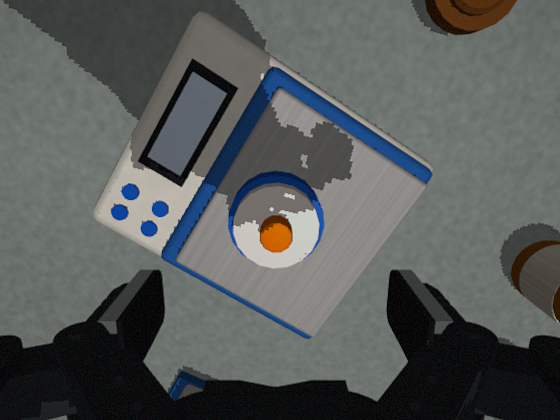

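Run:
```python
from h import *
c=viewer.calibration("wrist"); T=np.linalg.inv(c["T_tool_cam"])
for z in(-26,-13,-6,0):
  for y in(-42.5,42.5):
   for x in(-11,11):
    p=T@np.array([x,y,z,1]); print(z,y,x,np.round([c["fx"]*p[0]/p[2]+c["cx"],c["fy"]*p[1]/p[2]+c["cy"]]))
```

```text
-26 -42.5 -11 [175. 298.]
-26 -42.5 11 [171. 251.]
-26 42.5 -11 [373. 299.]
-26 42.5 11 [377. 251.]
-13 -42.5 -11 [182. 284.]
-13 -42.5 11 [179. 240.]
-13 42.5 -11 [366. 285.]
-13 42.5 11 [369. 240.]
-6 -42.5 -11 [186. 278.]
-6 -42.5 11 [183. 234.]
-6 42.5 -11 [362. 278.]
-6 42.5 11 [365. 235.]
0 -42.5 -11 [188. 272.]
0 -42.5 11 [185. 230.]
0 42.5 -11 [360. 272.]
0 42.5 11 [363. 230.]
```

Run:
```python
from h import *
im,t=snap("scene","d3")
R=Rot.from_euler('xyz',t[1],degrees=True).as_matrix()
a=im[100:250,290:440,::-1].copy(); a=cv2.resize(a,None,fx=4,fy=4,interpolation=cv2.INTER_CUBIC)
for y in(-42.5,42.5):
  for z,col in((0,(0,255,0)),(-13,(0,255,255)),(-40,(255,0,255))):
    u=proj("scene",t[0]+R@np.array([0,y,z])); print(y,z,u)
    cv2.circle(a,tuple(int(v) for v in (u-[290,100])*4),4,col,-1)
cv2.imwrite("pics/d3c.png",a)
```

```text
-42.5 0 [374.73151689 184.69365198]
-42.5 -13 [375.7142437 179.3248321]
-42.5 -40 [377.81915321 167.82531882]
42.5 0 [359.39372592 213.01928437]
42.5 -13 [360.27780917 207.6009975 ]
42.5 -40 [362.17526228 195.97206398]
```

View pics/d3c.png

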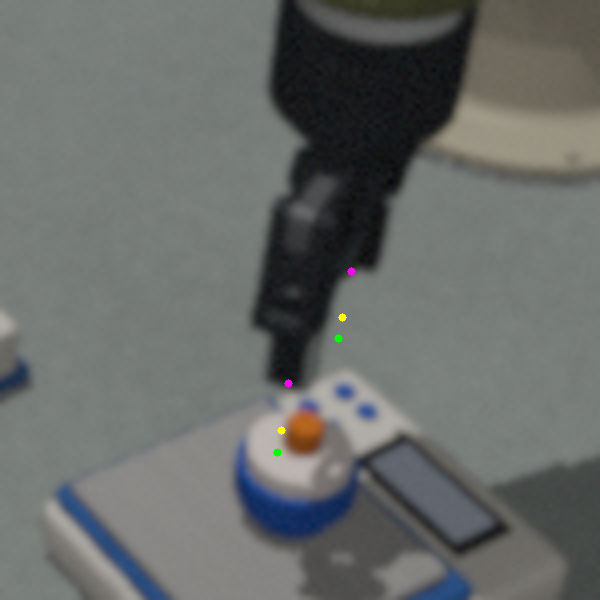

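Run:
```python
from h import *
for z in (93,57,60,70,75,80): print(z,proj("scene",[453.5,-100.1,z]))
for z in (93,57,60,70,75,80): print(z,proj("scene",[542.6,-90,z]))
im=cv2.imread("pics/c1.png");cv2.imwrite("pics/c1d.png",cv2.resize(im[130:190,250:310],None,fx=10,fy=10,interpolation=cv2.INTER_CUBIC))
```

```text
93 [281.23247935 151.4721631 ]
57 [281.1178728  164.64723994]
60 [281.12722094 163.57258538]
70 [281.15864324 159.96030315]
75 [281.17450721 158.13659374]
80 [281.19047439 156.30101974]
93 [256.37226188 173.12694025]
57 [256.85517888 186.461256  ]
60 [256.81583311 185.37483948]
70 [256.68352067 181.72142539]
75 [256.61668709 179.87601496]
80 [256.54939575 178.01796481]
```

View pics/c1d.png

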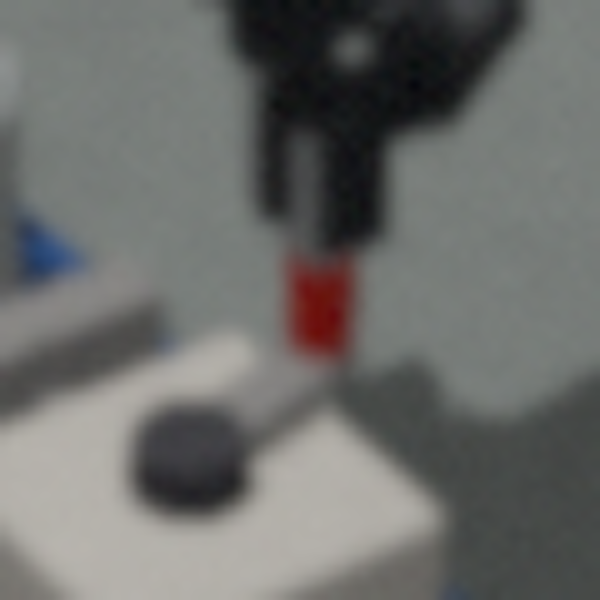

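Run:
```python
from h import *
r.servo_line([499.7,147.8,66],v=120); st()
im,t=snap("scene","d4")
a=im[130:270,290:430,::-1].copy(); a=cv2.resize(a,None,fx=4.2,fy=4.2,interpolation=cv2.INTER_CUBIC); cv2.imwrite("pics/d4c.png",a)
im,t=snap("wrist","d4w"); np.save("t_d4.npy",np.array(t))
```

```text
t 24.22 [500.  147.6  66.4] [180.   0. 105.] F [ 0.4 -0.5  0.3] w 1.003
```

View pics/d4c.png

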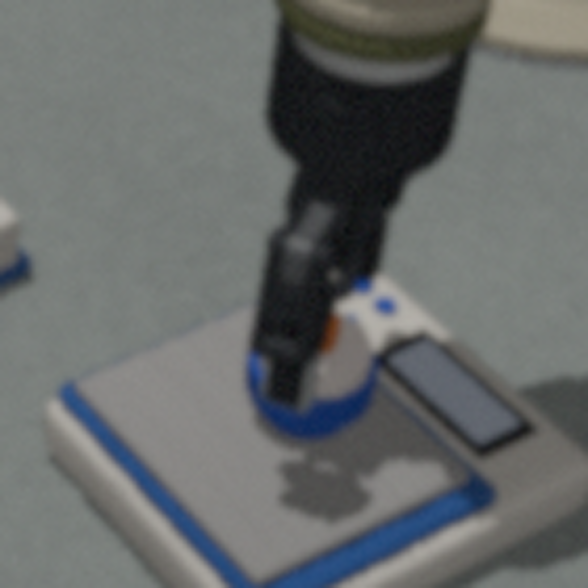

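View pics/d4w.png

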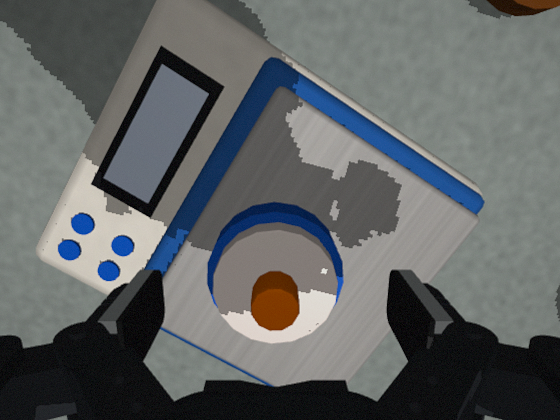

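```bash
python3 - <<'E'
from h import *
t=tuple(np.load("t_d4.npy")); R=Rot.from_euler('xyz',t[1],degrees=True).as_matrix()
for z in(-20,-26,-32,-38,-44): print(z,t[0][2]-z,proj("scene",t[0]+R@np.array([0,46,z])),proj("scene",t[0]+R@np.array([11,46,z])),proj("scene",t[0]+R@np.array([-11,46,z])))
for z in(92,102.5,118.5): print(z,proj("wrist",[t[0][0],t[0][1],z],t))
for uv,z in(((275,312),118.5),((276,287),102.5)): print(atz("wrist",uv,z,t))
E
python3 -c "
import cv2
im=cv2.imread('pics/d4w.png'); cv2.imwrite('pics/d4wc.png',cv2.resize(im[190:360,190:360],None,fx=3.5,fy=3.5))"
```

```text
-20 86.6075387016572 [356.40456033 234.331297  ] [362.17654064 236.2984147 ] [350.67745111 232.37947157]
-26 92.6075387016572 [356.78245198 232.03361401] [362.58315009 234.00096851] [351.02705928 230.08162522]
-32 98.6075387016572 [357.16391197 229.71423452] [362.99361424 231.68174225] [351.37995578 227.76216596]
-38 104.6075387016572 [357.54899109 227.37284976] [363.40798817 229.34042475] [351.73618721 225.42078742]
-44 110.6075387016572 [357.93774109 225.00914506] [363.82632801 226.97669884] [352.09580106 223.05717741]
92 [273.87061022 274.40348533]
102.5 [273.80216392 285.96368029]
118.5 [273.67796003 306.94101951]
[501.10143742 145.89086927 118.5       ]
[501.08284235 147.5101963  102.5       ]
```

View pics/d4wc.png

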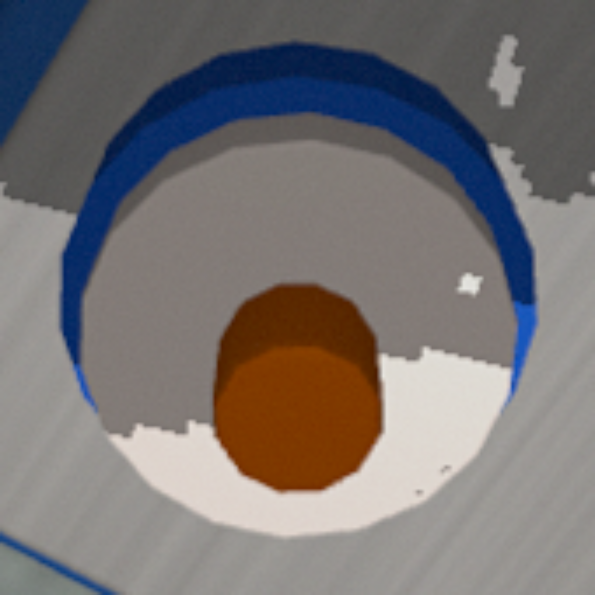

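Run:
```python
from h import *
for z in(56,50,46): 
    r.servo_line([500.5,147.3,z],v=100); st()
    if current_wrist_force()[2]>5: break
r.clamp(40); r.wait(.1); st()
im,t=snap("scene","d5")
a=im[130:270,290:430,::-1].copy(); a=cv2.resize(a,None,fx=4.2,fy=4.2,interpolation=cv2.INTER_CUBIC); cv2.imwrite("pics/d5c.png",a)
im,t=snap("wrist","d5w"); np.save("t_d5.npy",np.array(t))
```

```text
t 24.57 [500.4 147.4  56.2] [-180.   -0.  105.] F [ 0.2 -0.2 -0.8] w 0.997
t 24.82 [500.3 147.3  49.9] [-180.   -0.  105.] F [-0.4  0.9 -0. ] w 0.996
t 25.07 [500.4 147.3  45.8] [-180.   -0.  105.] F [ 0.9 -0.5 -0.2] w 1.004
t 25.56 [500.5 147.3  46.4] [180.  -0. 105.] F [-0.8 -0.4  4.5] w 0.659
```

View pics/d5c.png

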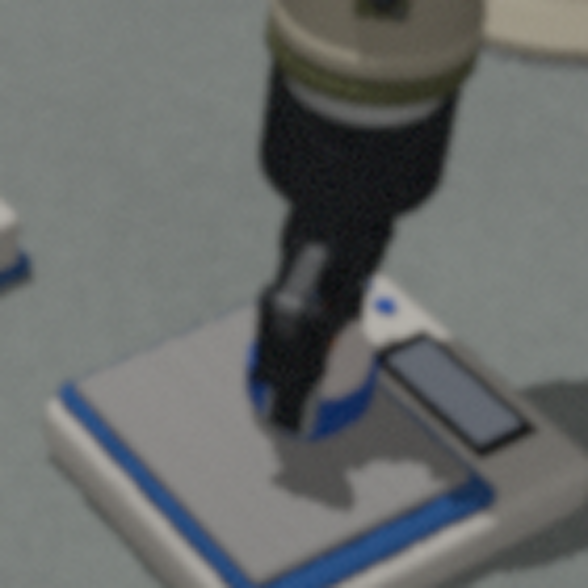

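View pics/d5w.png

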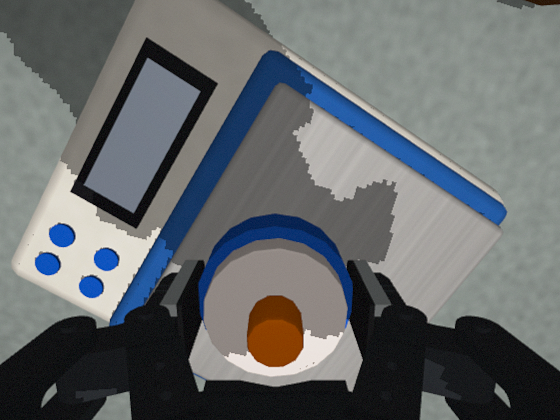

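Run:
```python
from h import *
r.servo_line([500.5,147.3,150],v=200); st()
im,t=snap("scene","e1")
cv2.imwrite("pics/e1c.png",cv2.resize(im[80:270,230:430,::-1],None,fx=3,fy=3,interpolation=cv2.INTER_CUBIC))
print(r.solve_ik([441,-297,170],[180,0,70]),r.solve_ik([472,-214,53],[180,0,70]))
```

```text
t 26.32 [499.9 147.7 149.3] [-180.   -0.  105.] F [-0.3 -1.  -2.8] w 0.661
[ -5.76499449  31.76198835  50.49832441 120.83621048 -36.03051863
  43.67022346  47.86917238] [ -5.54074692  39.21461986  35.98025031 127.10302328 -50.21539611
  28.9048021   50.2495597 ]
```

View pics/e1c.png

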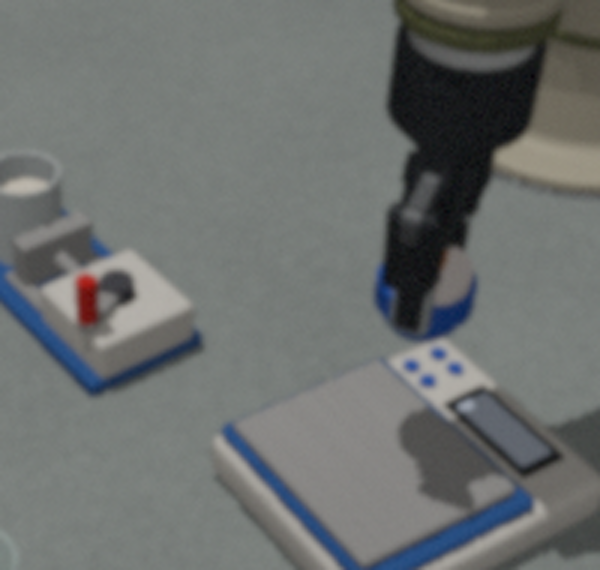

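Run:
```python
from h import *
r.move_ptp([441,-297,185],[180,0,70]); r.wait(.15); st()
im,t=snap("wrist","e2"); np.save("t_e2.npy",np.array(t))
for n in("tin_mouth","tin"):
    for d in viewer.boxes_of("wrist",n)[:2]: print(n,np.round(d["xy"],1),round(d["score"],2))
print(proj("wrist",[472.5,-214,82],t))
```

```text
t 28.18 [ 441.7 -295.9  184.8] [-180.    -0.    70.1] F [-0.6 -0.  -3.7] w 0.659
tin_mouth [276.4  85.6] 0.61
tin [277.8  82. ] 0.9
[276.98821699  76.92963676]
```

View pics/e2.png

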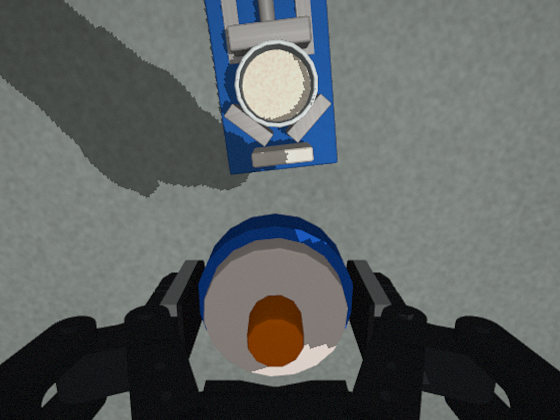

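Run:
```python
from h import *
t=tuple(np.load("t_e2.npy"))
print(t)
print("tin",atz("wrist",(275.8,83.3),82,t))
print("mouthdet",atz("wrist",(276.4,85.6),82,t))
# lid heights relative
z0=t[0][2]+37.8
print("knob",atz("wrist",(275.3,343),z0+34.5,t),"cap",atz("wrist",(276,310.5),z0+18.5,t))
im=cv2.imread("pics/e2.png")
cv2.imwrite("pics/e2c.png",np.hstack([cv2.resize(im[20:150,210:340],(390,390),interpolation=cv2.INTER_CUBIC),cv2.resize(im[200:395,180:375],(390,390),interpolation=cv2.INTER_CUBIC)]))
```

```text
(array([ 441.65398034, -295.89690621,  184.8009043 ]), array([-1.79979618e+02, -1.88301367e-02,  7.01309771e+01]))
tin [ 470.32058512 -217.63692596   82.        ]
mouthdet [ 470.19914149 -219.19957808   82.        ]
knob [ 441.74696598 -296.15198135  257.1009043 ] cap [ 442.49919049 -294.74615284  241.1009043 ]
```

View pics/e2c.png

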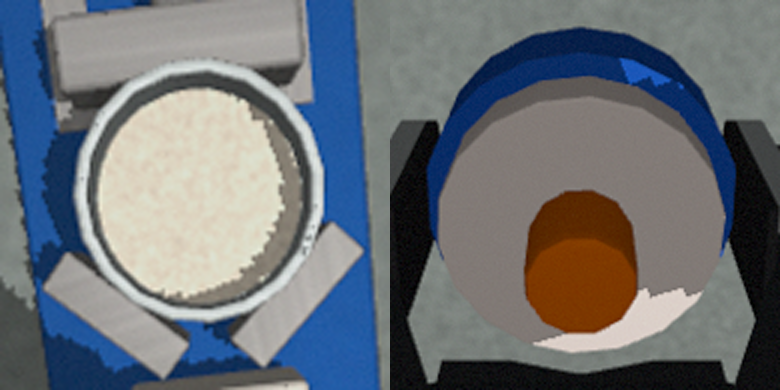

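Run:
```python
from h import *
r.move_ptp([470.4,-217.4,95],[180,0,70]); r.wait(.15); st()
im,t=snap("wrist","e3"); np.save("t_e3.npy",np.array(t))
for z in(68,60): r.servo_line([470.4,-217.4,z],v=60); st()
```

```text
t 29.03 [ 470.7 -218.7   95.9] [179.9   0.   69.9] F [ 0.8 -0.1 -2.4] w 0.663
t 29.68 [ 470.2 -217.6   67.8] [-180.    0.   70.] F [ 0.5 -0.7 -2.3] w 0.661
t 29.97 [ 470.3 -217.3   59.7] [-180.   -0.   70.] F [-0.4  0.2 -2.2] w 0.658
```

View pics/e3.png

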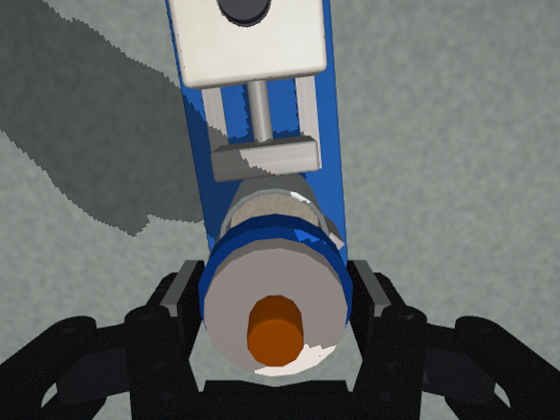

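Run:
```python
from h import *
for z in np.arange(57,46,-1.5):
    r.servo_line([470.4,-217.4,z],v=40); f=current_wrist_force(); print(z,np.round(current_tool_pos(),1),np.round(f,1))
    if f[2]>4: break
r.wait(.1); st()
im,_=snap("scene","e4"); cv2.imwrite("pics/e4c.png",cv2.resize(im[80:230,190:340,::-1],None,fx=4,fy=4,interpolation=cv2.INTER_CUBIC))
im,_=snap("wrist","e4w")
```

```text
57.0 [ 470.4 -217.3   56.9] [ 0.3 -0.6 -1.5]
55.5 [ 470.4 -217.4   55.5] [-0.2 -0.5 -3.1]
54.0 [ 470.3 -217.4   53.9] [-0.6  0.4 -1.5]
52.5 [ 470.5 -217.5   52.5] [-0.2  1.1 -1.7]
51.0 [ 470.5 -217.5   52.3] [-3.4  2.9 21.2]
t 31.32 [ 470.5 -217.5   52.3] [ 1.799e+02 -1.000e-01  7.000e+01] F [-3.1  3.7 21.3] w 0.665
```

View pics/e4c.png

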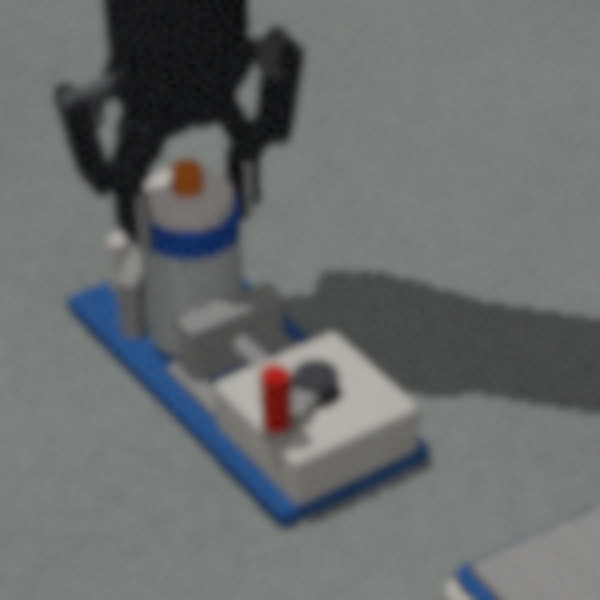

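Run:
```python
from h import *
r.servo_line([470.5,-217.5,52.4],v=40); st()
r.release(); r.wait(.3); st()
r.servo_line([470.5,-217.5,89],v=60); r.wait(.1); st()
im,t=snap("wrist","f1"); np.save("t_f1.npy",np.array(t))
im,_=snap("scene","f1s"); cv2.imwrite("pics/f1c.png",cv2.resize(im[80:230,190:340,::-1],None,fx=4,fy=4,interpolation=cv2.INTER_CUBIC))
for z in(108.5,124.5): print(proj("wrist",[t[0][0],t[0][1],z],t))
```

```text
t 31.67 [ 470.6 -217.5   52.4] [180.  -0.  70.] F [-0.9  0.1  4.4] w 0.661
t 32.38 [ 470.5 -217.5   52.4] [180.   0.  70.] F [ 1.2 -0.3 -0.5] w 1.005
t 33.23 [ 470.4 -217.3   88.7] [-180.   -0.   70.] F [ 0.3 -0.6  0.1] w 1.003
[274.96917055 269.18828694]
[274.90374881 286.24904817]
```

View pics/f1.png

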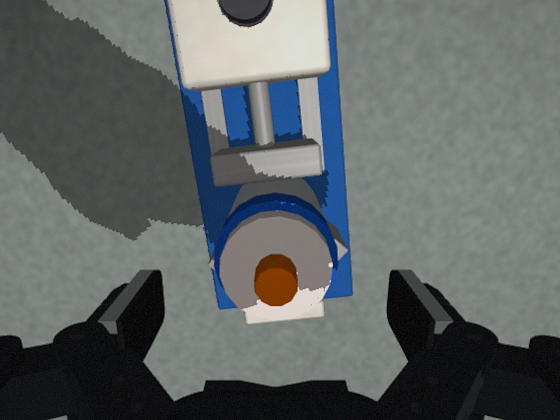

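View pics/f1c.png

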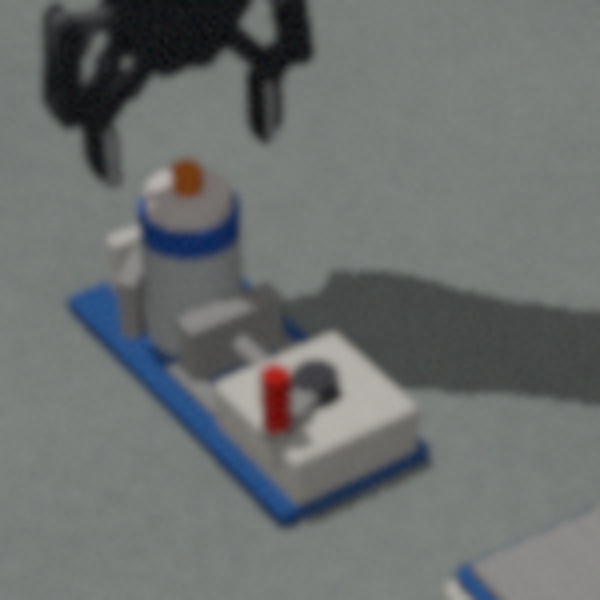

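Run:
```python
from h import *
r.servo_line([470.4,-217.7,87.5],v=60)
r.clamp(40); r.wait(.15); st()
im,_=snap("scene","f2s"); cv2.imwrite("pics/f2c.png",cv2.resize(im[80:230,190:340,::-1],None,fx=4,fy=4,interpolation=cv2.INTER_CUBIC))
```

```text
t 34.38 [ 470.4 -217.7   87.6] [180.  -0.  70.] F [-0.2  1.4  5.7] w 0.179
```

View pics/f2c.png

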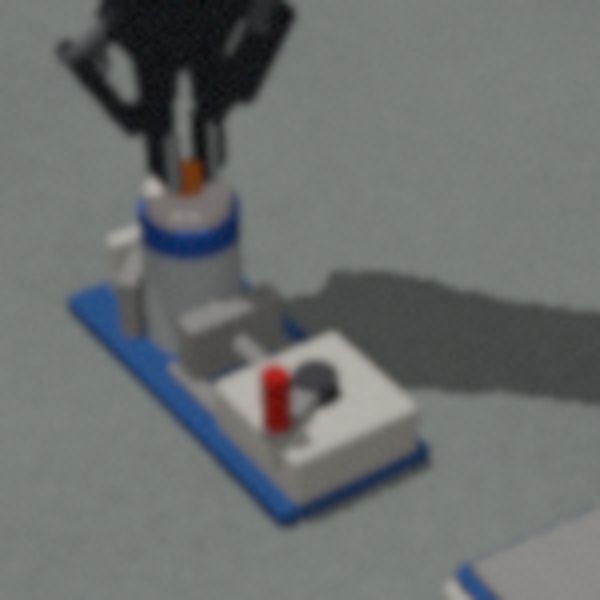

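Run:
```python
from h import *
r.servo_line([470.4,-217.7,100],v=30); st(); r.servo_line([470.4,-217.7,172],v=80); r.wait(.4); st()
im,_=snap("scene","g1s"); cv2.imwrite("pics/g1c.png",cv2.resize(im[60:230,180:350,::-1],None,fx=3.5,fy=3.5,interpolation=cv2.INTER_CUBIC))
im,_=snap("wrist","g1w"); snap("top","g1t")
```

```text
t 35.00 [ 470.5 -217.6  100.1] [180.  -0.  70.] F [ 0.8 -0.6 -0.6] w 0.182
t 36.45 [ 470.3 -217.8  171.9] [-180.    0.   70.] F [ 0.7 -0.8 -0.9] w 0.184
```

View pics/g1c.png

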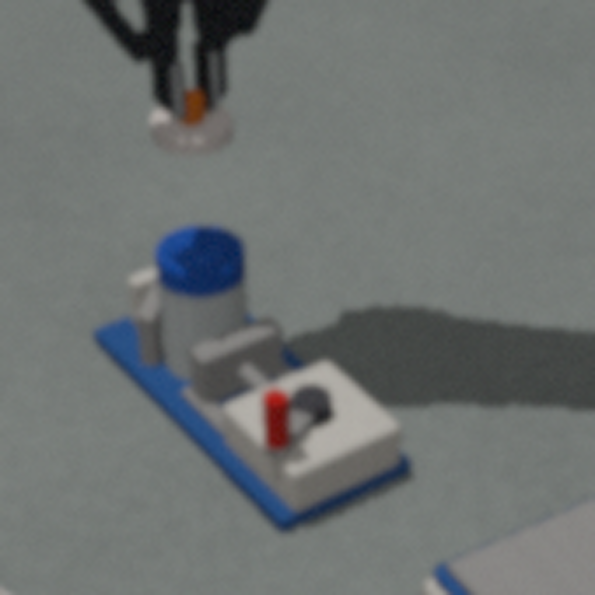

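View pics/g1w.png

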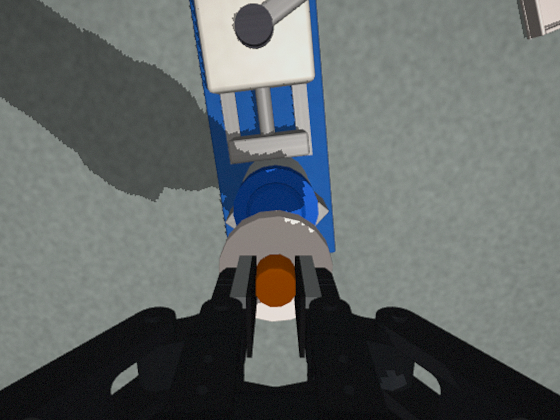

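View pics/g1t.png

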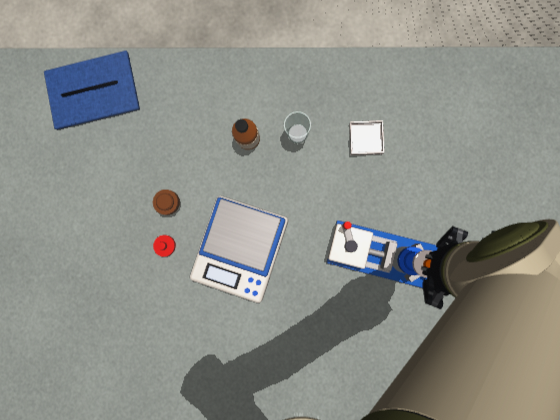

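The white cap hangs level in the gripper, about (190,130) in the scene crop. The blue lid is home on the clamped tin and the bystanders have not moved.

Run:
```python
from h import *
st(); print(job.sign_off())
```

```text
t 36.60 [ 470.3 -217.7  172. ] [-180.    0.   70.] F [ 0.9 -0.4 -1.1] w 0.179
the job is handed in; nothing more can be done
None
```

I did all the steps and handed the job in at 36.6 s; the sign-off gave no verdict.

**What I did**
- **Vise:** I turned the crank clockwise by about 182° until the force at the knob rose to about 14 N, then let go.
- **Lids:** I picked up the nested lids by the blue disc and lowered them onto the tin. They bottomed out with a sharp force rise (about 21 N) at 52.3 mm tool height, where I had predicted 52.2 mm for fully home. Only then did I release.
- **Outer lid:** I lifted it by the orange knob, 84 mm up. By calculation its knob centre is then about 111 mm above the inner lid's centre.

**Last checks**
- The pictures show the white lid level in the gripper, the blue lid flush on the tin, the jaw still against the tin, and the bottle, beaker and boat in place. The grip width was steady at 0.18.
- I had no way to read the clamping force between jaw and tin after letting go of the crank; I judged it from the knob force and the pictures.

**What disagreed**
- In the images the fingertips sat about 22–25 mm behind the reported tool point when nearly shut, and about 38 mm when open. I set the grasp heights for the lids from the pictures because of this.
- The top camera was about 2–4 mm off in y compared with the wrist camera, so I used the wrist camera for placing the lids.

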